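Set the skull turntable to its index tab

ROBOT

A 6-joint arm with a two-finger parallel gripper is mounted at the origin on the work surface. World frame = base frame: x ahead of the robot, y to its left, z up, the work surface at z = 0. Lengths are in m, angles in degrees, forces in N, time in s.
With the tool pointing down it reaches from about 0.3 to 0.75 m from the base axis. Payload 8.5 kg.
Tool frame: the origin (TCP) lies at the very end of the fingers, on their centre line; the grasp point (between the pads) lies 19 mm behind it (env.grasp_offset is the distance from the TCP to the grasp point, in m); y points along the fingers, z is the direction in which the jaws open and shut, and the axes are right-handed (so a half turn about y gives the same grasp; the last joint's range is limited). The gripper opens to 85 mm and grips with 20 to 120 N. Pads are 22 mm wide; open, the fingers measure 114 mm over their backs; the gripper's body (76 mm by 85 mm) begins 54 mm behind the grasp point. The pads swing forward as they close: fully open they stand 13 mm farther back than shut.
Start: joints at [55.674, 21.807, 74.336, -0, 83.858, -12.336], TCP at [0.206, 0.51, 0.231] pointing down, gripper open.
Joint ranges: [-178.18, 178.18], [-50.72, 133.34], [12.68, 142.11], [-81.47, 261.47], [9.98, 163.14], [-165.26, 165.26]. Speed limits (degrees/s): [136.94, 136.94, 180, 180, 180, 180].

INTERFACE

Orientations are given as a 3x3 rotation matrix whose columns are the frame's x, y, z axes.
In Python, from rig import env gives the robot as it stands. The module is installed in compiled form; this text tells all that it offers.
- The arm moves only by the shell command python3 -m pendant 'ROWS' [FORCE]. ROWS is JSON, a list of rows, each a list of 3 entries, a list of its own where there are three numbers: the shift along the world's x, y, z as a fraction of full scale, then the turn about the world's z as a fraction of full scale, then the opening, from 0 (shut) to 1 (fully open). A call has 1 to 12 rows; each row shifts and turns the commanded pose from where the row before left it; what a row does not reach is not made up. Full scale, the value 1, is 30 mm for a shift and 5 degrees for a turn. A row lasts 1/12 s, in which the tool goes at most 41.7 mm and 7.16 degrees, less where a joint would pass 70% of its speed; a pose out of reach is approached as far as the arm can. A call with a number of a shift or a turn outside -1 to 1 is refused whole. A call with a gripper value outside its range is refused whole. The fingers move at their own pace and stop on an object; FORCE is the grip in N (left out, the last holds). Time passes only in rows, so rows that do not move let the fingers close. It gives the time, the measured TCP pose, the force and the opening at its end, in the units of the state.
- env.observe(): the state, without advancing time (a new reading comes with each control period).
- env.get_image(name): name is "scene" or "top" or "wrist"; returns (picture, depth): 384x512x3 uint8, red, green, blue; 384x512 float32, m along the optical axis (not along the pixel's ray), 0 where there is no reading.
- env.camera_model(name): a dict with "camera_matrix" (3x3 intrinsics, pixels), "dist_coeffs" ([k1, k2, p1, p2, k3] as OpenCV has them; the pictures are not rectified), "R" (3x3) and "t" (3): a world point X has camera coordinates R X + t; the wrist camera has in their place "tool_from_camera" (4x4, takes a point from camera to tool coordinates, whose origin is the TCP and whose axes are the tool frame's). Camera axes: x right, y down, z forward; pixel columns grow to the right and rows downward; lengths in m; the calibration is good to about 2 mm. A picture is of the moment at which its call begins: read the wrist's pose just before it. camera_model takes no time and is no camera call.
- env.close_job(): hands the job in, once; it reports no verdict.
The state is a dict: "time_s": time; "q": joint angles; "qvel": joint speeds; "joint_efforts": joint torques, N m; "position": TCP position; "tool_rot": TCP orientation; "ft_force": force on the tool from outside, world axes, zero at the start; "wrist_torque": the same for the moment, N m; "grip_width": finger opening in m.
Only numpy, scipy, OpenCV 4.12 (cv2) and the standard library are available. Lean on these libraries where they do the work, as an engineer would, in place of code of your own. Each camera call takes 0.05 s, during which the arm holds its last target.

TASK

The skull turntable is clamped at the wrong angle. Slacken its T-bar clamp knob, swing the stage by its upright post until the pointer lines up with the index tab on the base rim, then do the knob up again until it takes about 0.3 N m more to turn than when slack, no tighter, and let go. Do not force the stage round while it is clamped, and leave the other things where they are.

Things in the scene. Friction and masses are not known exactly. Their poses are not given: they have to be found in the camera images.
- stand: Grey round cast base of the turntable, 310 mm across, 18 mm thick, fixed. Origin on the table under the pivot, z up, x from the clamp bridge (at the -x rim, top 79 mm above the table) to the pivot. Dark lines every 10 degrees on its -y side. The stage can turn from -0.85 to +0.75 rad about it, counter-clockwise positive, 0 when their axes agree.
- stage: Aluminium plate 190 mm across, top about 42 mm above the table, turning on the stand's pivot; origin on the pivot. A skull (snout to +x, 76 mm wide, top 125 mm up) is fixed on it. Slack, it drags 0.15 N m (1 to 2 N at the post) and stays where left. The plate is not quite true and its height varies by 2 mm, so the knob angle at which the clamp bites differs with angle and from case to case.
- stage_post (a point): Point about 82 mm above the table on the upright steel post for swinging the stage: 16 mm in diameter, free from 47 to 100 mm above the table, 120 mm from the pivot along the stage's +y. Axes as the stage's.
- stage_pointer (a point): Tip of the small steel pointer on the stage, 119 mm from the pivot along the stage's -y, about 38 mm above the table. Axes as the stage's.
- tab_mark (a point): Inner end of the steel index tab (10 x 14 mm block with a narrow nose towards the pivot, top 32 mm above the table) on the base rim, 129 mm from the pivot. Stiff; not to be moved. Its -y axis points from the pivot out through the tab: the pointer is in line when the stage has the same yaw as this.
- knob_bar (a point): Centre of the clamp knob's black T-bar, 83 mm from the pivot on the stand's -x side, 103 mm above the table. Bar 56 mm long along this x, 13 mm wide along y, 26 mm high (half of it below this point), on a 12 mm stem. Turns about the vertical without rising: clockwise from above tightens, counter-clockwise slackens. It can go 2.3 rad slacker and 1.8 rad tighter than at the start.
- shoe: Brass clamp shoe, 20 mm, under the knob. The knob drags 0.5 N m either way; once biting, a spring adds 0.39 N m per rad, always towards slack (it stays put when let go). Read it turning, or as change from slack: at rest the drag may point either way. Starts nipped to too tight: slack after 0.15 to 1.25 rad; swinging the stage may shift the bite 0.2 rad. Right: spring share 0.3 (0.25 to 0.36).
- book: Blue cloth-bound book, 170 x 250 x 38 mm, flat, fixed; origin under its centre. A bystander.
- jar: Glass specimen jar, 112 mm across, 154 mm tall, on the book; a bystander.
- vertebra: Loose vertebra, 60 mm wide, 51 mm tall; origin on its underside. A bystander.
- jawbone: Loose lower jaw, about 140 mm long, 12 mm thick; a bystander.
- dust_brush: Dusting brush, 170 mm long; a bystander.
- loupe: Black cup-shaped loupe, 52 mm across, 36 mm tall; a bystander.
- forceps: Steel forceps, 130 mm long, lying flat; a bystander.

How it is judged (in metres and radians):
On the way, in this order (a step that is already met when the one before it is completed fails the run):
1. the clamp is slack (contact force between shoe and stage below 3 N), for 0.2 s.
2. the stage is swung until the pointer lines up with the tab, the clamp still slack (angle between the y axis of stage_pointer and the y axis of tab_mark, either way round below 0.05 rad and contact force between shoe and stage below 10 N), for 0.2 s.
3. the clamp is tightened as asked, the pointer still in line (contact force between shoe and stage between 50 and 78 N and angle between the y axis of stage_pointer and the y axis of tab_mark, either way round below 0.05 rad), for 0.2 s.
At the end, for the whole second after the job is handed in: The stage stands still with its pointer within 0.05 rad (3 degrees) of the index tab, and the clamp shoe presses on it with 50 to 78 N (the knob takes 0.24 to 0.37 N m more to turn than when slack) (all of step 3 and angular speed of stage below 0.05 rad/s); the robot touches nothing.
It fails at once if the clamp is overtightened (shoe force over 115 N) (contact force between shoe and stage above 115 N).
It fails at once if the stage is forced round while clamped (contact force between shoe and stage above 10 N and angular speed of stage above 0.15 rad/s).
It fails at once if the index tab is shifted (distance of tab_mark from where it was at the start of the episode above 0.004 m).
It fails at once if a bystander is disturbed (distance of any of jar, vertebra, jawbone, dust_brush, loupe, forceps from where it was at the start of the episode above 0.02 m).
It also fails if it takes over 72 s, if anything falls off the work surface, if the arm or the gripper's body presses on something with over 40 N, if the wrist force passes 120 N, or if a joint passes its speed limit or range.

## Working session

There is one attempt and no reset: what is moved stays moved. The work goes in short steps, Python scripts to look and compute and a shell command to move; the robot and the scene stay as the last step left them, time stands still between calls to the robot, and variables do not carry over. Pictures are saved under pics/ and viewed, and the job is handed in when it is done.

```bash
mkdir -p pics
python3 - <<'E'
from rig import env
import cv2,numpy as np
s=env.observe(); print(s)
for n in ["scene","top","wrist"]:
    p,d=env.get_image(n); cv2.imwrite(f"pics/{n}0.png",p[:,:,::-1]); np.savez(f"{n}0.npz",p=p,d=d)
    print(n,env.camera_model(n))
E
```

```text
{'time_s': 0.0, 'q': array([ 5.56760720e+01,  2.18435296e+01,  7.43847890e+01, -8.17461435e-04,
        8.38599006e+01, -1.23357807e+01]), 'qvel': array([-0.09945415,  0.07296809,  0.04667923,  0.04405593,  0.08113728,
        0.05924353]), 'joint_efforts': array([-2.86950499e-04, -4.48444104e+01, -2.31275171e+01, -1.39527597e-04,
        4.83371128e-03,  5.06892559e-05]), 'position': array([0.2057622 , 0.5097402 , 0.23068778]), 'tool_rot': array([[ 9.27261770e-01, -8.56485485e-04,  3.74412709e-01],
       [-3.74413556e-01, -1.27959253e-03,  9.27260941e-01],
       [-3.15089830e-04, -9.99998815e-01, -1.50719701e-03]]), 'ft_force': array([0.33249421, 0.36448281, 0.16508701]), 'wrist_torque': array([ 0.02145334,  0.03969719, -0.00749641]), 'grip_width': 0.08523075225280446}
scene {'camera_matrix': array([[401.57906509,   0.        , 260.32789889],
       [  0.        , 401.57906509, 191.40661064],
       [  0.        ,   0.        ,   1.        ]]), 'dist_coeffs': array([-0.08373759,  0.        ,  0.        ,  0.        ,  0.        ]), 'R': array([[ 0.84263424,  0.53842928, -0.0078393
[... 549 characters left out ...]
, -0.98990135]]), 't': array([-0.04136975,  0.55133221,  1.18464062])}
wrist {'camera_matrix': array([[271.86188568,   0.        , 254.90492245],
       [  0.        , 271.86188568, 186.40333223],
       [  0.        ,   0.        ,   1.        ]]), 'dist_coeffs': array([-0.05032379,  0.        ,  0.        ,  0.        ,  0.        ]), 'tool_from_camera': array([[-7.63896653e-04,  9.55285055e-01,  2.95685443e-01,
        -7.54953740e-02],
       [-4.62777597e-04, -2.95685835e-01,  9.55285126e-01,
        -1.42520709e-01],
       [ 9.99999601e-01,  5.92902512e-04,  6.67957942e-04,
         1.21019894e-03],
       [ 0.00000000e+00,  0.00000000e+00,  0.00000000e+00,
         1.00000000e+00]])}
```

View pics/scene0.png

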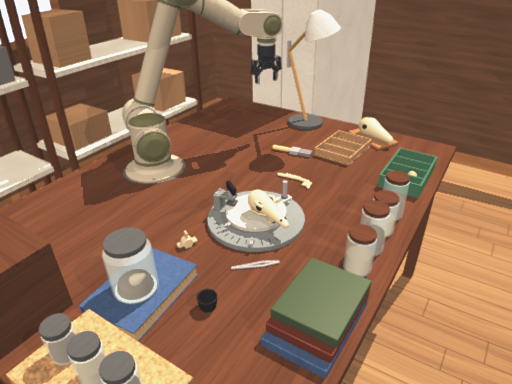

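View pics/top0.png

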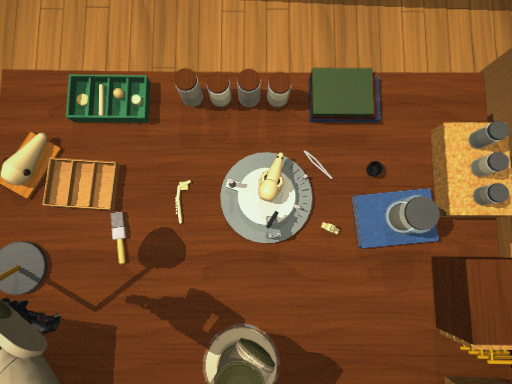

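View pics/wrist0.png

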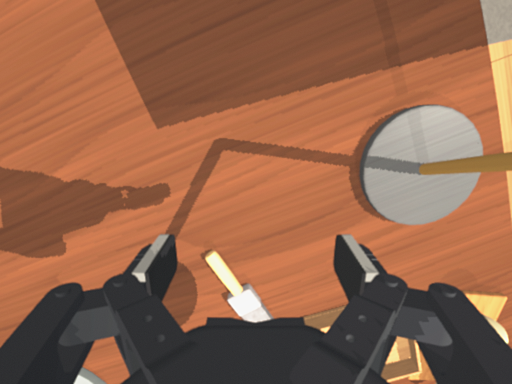

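Run:
```python
import cv2
t=cv2.imread("pics/top0.png")[140:255,205:350]; cv2.imwrite("pics/topz.png",cv2.resize(t,None,fx=5,fy=5,interpolation=cv2.INTER_CUBIC))
t=cv2.imread("pics/scene0.png")[165:265,195:320]; cv2.imwrite("pics/scz.png",cv2.resize(t,None,fx=6,fy=6,interpolation=cv2.INTER_CUBIC))
```

```text
(no output)
```

View pics/topz.png

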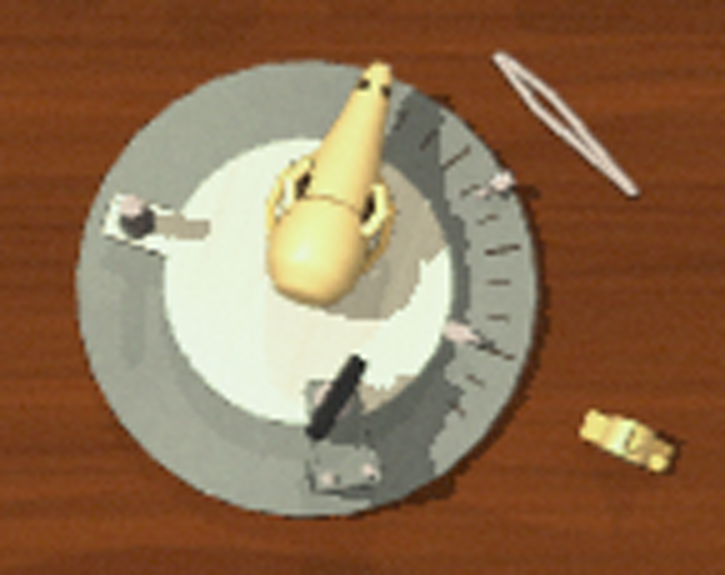

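View pics/scz.png

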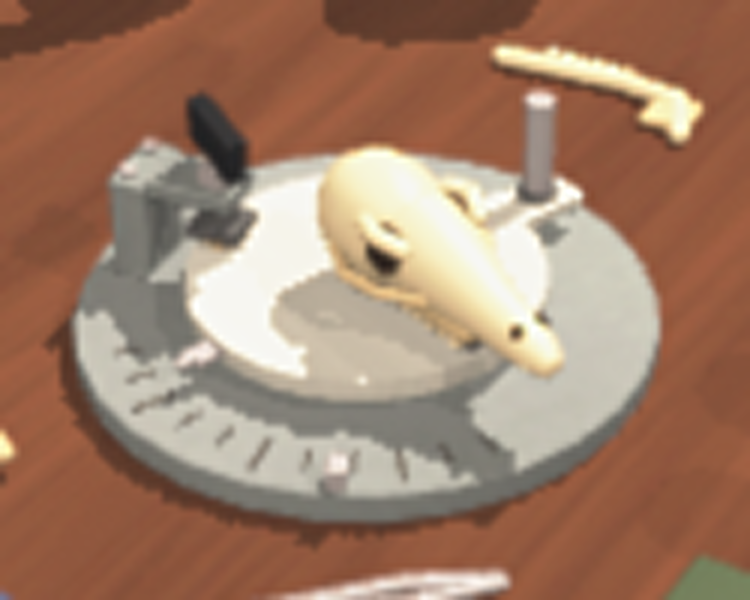

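```bash
cat > h.py <<'E'
import numpy as np,cv2
from rig import env
def ray(cam,uv,z,pose=None):
    m=env.camera_model(cam)
    p=cv2.undistortPoints(np.array([[uv]],float),m["camera_matrix"],m["dist_coeffs"])[0,0]
    d=np.array([p[0],p[1],1.])
    if cam=="wrist":
        T=m["tool_from_camera"]; pos,R=pose
        D=R@T[:3,:3]@d; C=R@T[:3,3]+pos
    else:
        D=m["R"].T@d; C=-m["R"].T@m["t"]
    return C+D*(z-C[2])/D[2]
def proj(cam,X,pose=None):
    m=env.camera_model(cam)
    if cam=="wrist":
        T=m["tool_from_camera"]; pos,R=pose
        Rc=(R@T[:3,:3]).T; t=-Rc@(R@T[:3,3]+pos)
    else: Rc,t=m["R"],m["t"]
    return cv2.projectPoints(np.array([X],float),cv2.Rodrigues(Rc)[0],np.array(t,float),m["camera_matrix"],m["dist_coeffs"])[0][0,0]
E
python3 - <<'E'
from h import *
f=lambda x,y,z:ray("top",(205+(x+.5)/5-.5,140+(y+.5)/5-.5),z)
L,R,T,B=f(78,288,.018),f(538,288,.018),f(308,60,.018),f(308,517,.018)
print("rim",L,R,T,B)
piv=np.array([(T[0]+B[0])/2,(L[1]+R[1])/2]);print("piv",piv)
for n,a in dict(ptr=(447,328,.038),tabnose=(478,192,.03),tabout=(505,183,.032),postTop=(132,203,.1),knobA=(358,360,.116),knobB=(317,433,.116),br=(345,468,.079),skull=(380,70,.07),k3=(338,397,.116)).items():
    p=f(*a); r=p[:2]-piv; print(n,p.round(4),np.hypot(*r).round(4),np.degrees(np.arctan2(r[1],r[0])).round(1))
E
```

```text
rim [0.53113476 0.07332505 0.018     ] [ 0.5328389  -0.23474891  0.018     ] [ 0.68859781 -0.08064556  0.018     ] [ 0.38016433 -0.08069476  0.018     ]
piv [ 0.53438107 -0.08071193]
ptr [ 0.5035 -0.1713  0.038 ] 0.0957 -108.8
tabnose [ 0.5958 -0.1938  0.03  ] 0.1287 -61.5
tabout [ 0.6016 -0.2117  0.032 ] 0.1472 -62.8
postTop [0.575  0.0332 0.1   ] 0.1209 70.4
knobA [ 0.4754 -0.1077  0.116 ] 0.0648 -155.4
knobB [ 0.4307 -0.0825  0.116 ] 0.1037 -179.0
br [ 0.4106 -0.1016  0.079 ] 0.1255 -170.4
skull [ 0.6691 -0.1257  0.07  ] 0.142 -18.5
k3 [ 0.4527 -0.0954  0.116 ] 0.083 -169.8
```

```bash
python3 -m pendant '[[[0.39,-0.96,0],-0.07,0.5],[[0.39,-0.96,0],-0.07,0.5],[[0.39,-0.96,0],-0.07,0.5],[[0.39,-0.96,0],-0.07,0.5],[[0.39,-0.96,0],-0.07,0.5],[[0.39,-0.96,0],-0.07,0.5],[[0.39,-0.96,0],-0.07,0.5],[[0.39,-0.96,0],-0.07,0.5],[[0.39,-0.96,0],-0.07,0.5],[[0.39,-0.96,0],-0.07,0.5]]' 40
python3 -m pendant '[[[0.39,-0.96,0],-0.07,0.5],[[0.39,-0.96,0],-0.07,0.5],[[0.39,-0.96,0],-0.07,0.5],[[0.39,-0.96,0],-0.07,0.5],[[0.39,-0.96,0],-0.07,0.5],[[0.39,-0.96,0],-0.07,0.5],[[0.39,-0.96,0],-0.07,0.5],[[0.39,-0.96,0],-0.07,0.5],[[0.39,-0.96,0],-0.07,0.5],[[0.39,-0.96,0],-0.07,0.5],[[0.39,-0.96,0],-0.07,0.5],[[0,0,0],0,0.5]]'
python3 - <<'E'
from h import *
s=env.observe(); p,d=env.get_image("wrist"); print(s["position"],s["tool_rot"],s["q"],s["wrist_torque"])
cv2.imwrite("pics/w1.png",p[:,:,::-1]); np.savez("w1.npz",pos=s["position"],R=s["tool_rot"],p=p,d=d)
E
```

```text
time_s: 0.98
position: [0.323, 0.2205, 0.2313]
tool_rot: [[0.903, -0.0, 0.43], [-0.43, -0.0, 0.903], [-0.0, -1.0, -0.0]]
ft_force: [0.9, 0.4, -0.5]
grip_width: 0.0426
time_s: 1.98
position: [0.4532, -0.0991, 0.2308]
tool_rot: [[0.87, 0.0, 0.494], [-0.494, -0.001, 0.87], [0.001, -1.0, -0.001]]
ft_force: [-1.2, -0.1, -0.8]
grip_width: 0.0427
[ 0.45317841 -0.0990573   0.230776  ] [[ 8.69745212e-01  1.05764704e-04  4.93501018e-01]
 [-4.93500630e-01 -1.08591150e-03  8.69744761e-01]
 [ 6.27886728e-04 -9.99999405e-01 -8.92271379e-04]] [-2.69725709e+01  1.31628257e+01  8.72685721e+01 -5.35932285e-02
  7.95349860e+01 -8.73919008e+01] [0.04225787 0.08875584 0.00115322]
```

View pics/w1.png

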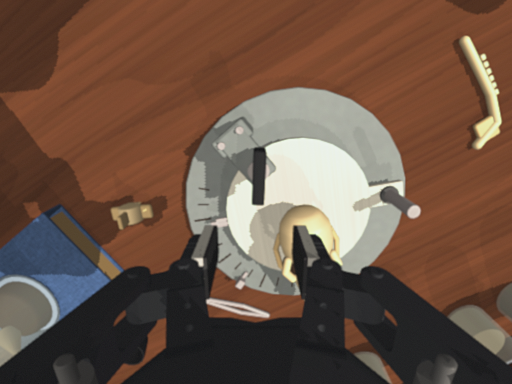

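Run:
```python
from h import *
D=np.load("w1.npz"); p=D["p"]; pose=(D["pos"],D["R"])
cv2.imwrite("pics/w1z.png",cv2.resize(p[80:300,180:430,::-1],None,fx=3.2,fy=2.7*1.0,interpolation=cv2.INTER_CUBIC)) if 0 else cv2.imwrite("pics/w1z.png",cv2.resize(p[95:295,180:430,::-1],None,fx=3,fy=3,interpolation=cv2.INTER_CUBIC))
```

```text
(no output)
```

View pics/w1z.png

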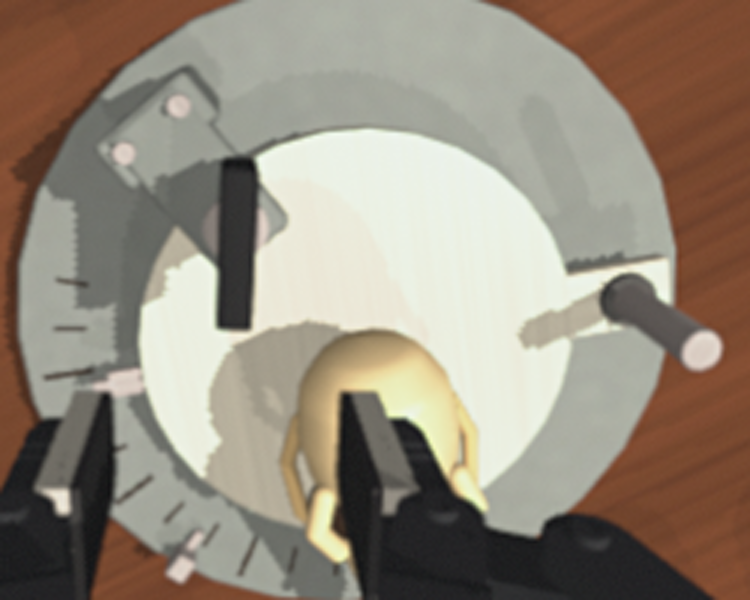

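Run:
```python
from h import *
D=np.load("w1.npz"); pose=(D["pos"],D["R"]); 
f=lambda x,y,z:ray("wrist",(180+(x+.5)/3-.5,95+(y+.5)/3-.5),z,pose)
piv=np.array([.5344,-.0807])
for n,a in dict(A=(238,162,.116),B=(234,328,.116),mid=(236,245,.116),ptr=(140,380,.038),tab=(205,530,.03),tabo=(178,578,.032),post=(702,350,.1),postb=(628,298,.047)).items():
    p=f(*a); r=p[:2]-piv; print(n,p.round(4),np.hypot(*r).round(4),np.degrees(np.arctan2(r[1],r[0])).round(1))
# depth check of skull extents around knob: world cloud
d=D["d"]; m=env.camera_model("wrist"); T=m["tool_from_camera"]
v,u=np.mgrid[0:384,0:512]; pts=cv2.undistortPoints(np.stack([u.ravel(),v.ravel()],1).astype(float)[:,None],m["camera_matrix"],m["dist_coeffs"])[:,0]
X=np.c_[pts,np.ones(len(pts))]*d.ravel()[:,None]
W=(X@T[:3,:3].T+T[:3,3])@pose[1].T+pose[0]
k=(W[:,2]>.085)&(W[:,2]<.14)&(d.ravel()>.15)&(np.hypot(W[:,0]-.4535,W[:,1]+.095)<.031)
print(W[k].mean(0),k.sum(),np.percentile(W[k][:,2],[5,50,95]))
K=W[k&(W[:,2]>.112)][:,:2]; print(cv2.minAreaRect(K.astype(np.float32)))
k=(W[:,2]>.06)&(W[:,2]<.14)&(d.ravel()>.15)&(np.hypot(W[:,0]-.4535,W[:,1]+.095)>.04)&(np.hypot(W[:,0]-.53,W[:,1]+.08)<.06)
rr=np.hypot(W[k][:,0]-.4535,W[k][:,1]+.095); i=rr.argmin(); print("skull near",rr[i],W[k][i],rr.min())
for uv in [(254,110),(258,175),(330,250)]: print(uv,W[uv[1]*512+uv[0]])
```

```text
A [ 0.4266 -0.078   0.116 ] 0.1079 178.6
B [ 0.4749 -0.1067  0.116 ] 0.0649 -156.4
mid [ 0.45   -0.0919  0.116 ] 0.0852 -172.4
ptr [ 0.5023 -0.1697  0.038 ] 0.0946 -109.9
tab [ 0.5894 -0.1865  0.03  ] 0.1192 -62.5
tabo [ 0.6059 -0.2115  0.032 ] 0.1491 -61.3
post [0.573  0.0359 0.1   ] 0.1228 71.7
postb [0.5696 0.0342 0.047 ] 0.1202 73.0
[ 0.45019308 -0.09238465  0.11496415] 759 [0.11065868 0.11568416 0.11690571]
((0.4524543285369873, -0.0936666801571846), (0.01296831015497446, 0.055879462510347366), 58.422340393066406)
skull near 0.058397655645138234 [ 0.51167261 -0.08987817  0.08602039] 0.058397655645138234
(254, 110) [ 0.39528021 -0.06616771  0.01741166]
(258, 175) [ 0.44844994 -0.09144845  0.11686252]
(330, 250) [ 0.56955909 -0.0652047   0.10084775]
```

```bash
python3 -m pendant '[[[0,0.1,0],-1,0.5],[[0,0.1,0],-1,0.5],[[0,0,0],-1,0.5],[[0,0,0],-1,0.5],[[0,0,0],-1,0.5],[[0,0,0],-1,0.5],[[0,0,0],-1,0.5],[[0,0,0],-1,0.5],[[0,0,0],-1,0.5],[[0,0,0],-1,0.5],[[0,0,0],-1,0.5],[[0,0,0],-1,0.5]]'
python3 -m pendant '[[[0,0,0],-1,0.5],[[0,0,0],-1,0.5],[[0,0,0],-1,0.5],[[0,0,0],-1,0.5],[[0,0,0],-1,0.5],[[0,0,0],-1,0.5],[[0,0,0],-1,0.5],[[0,0,0],-1,0.5],[[0,0,0],-1,0.5],[[0,0,0],-1,0.5],[[0,0,0],-1,0.5],[[0,0,0],-1,0.5]]'
python3 -m pendant '[[[0,0,0],-1,0.5],[[0,0,0],-1,0.5],[[0,0,0],-1,0.5],[[0,0,0],-1,0.5],[[0,0,-0.3],-1,0.5],[[0,0,-0.3],-1,0.5],[[0,0,-0.3],-1,0.5],[[0,0,-0.3],-1,0.5],[[0,0,-0.3],-1,0.5],[[0,0,-0.3],-1,0.5],[[0,0,-0.3],-1,0.5],[[0,0,-0.3],-1,0.5]]'
python3 -m pendant '[[[0,0,0],-0.28,0.5],[[0,0,0],0,0.5]]'
python3 - <<'E'
from h import *
s=env.observe(); p,d=env.get_image("wrist"); print(s["position"],s["tool_rot"],s["q"],s["wrist_torque"])
cv2.imwrite("pics/w2.png",p[:,:,::-1])
E
```

```text
time_s: 3.03
position: [0.4511, -0.0878, 0.2313]
tool_rot: [[0.008, -0.0, 1.0], [-1.0, 0.0, 0.008], [-0.0, -1.0, -0.0]]
ft_force: [-0.5, -0.0, -1.0]
grip_width: 0.0426
time_s: 4.03
position: [0.4511, -0.0878, 0.2313]
tool_rot: [[-0.862, -0.0, 0.507], [-0.507, 0.0, -0.862], [0.0, -1.0, -0.001]]
ft_force: [-0.3, -0.5, 1.3]
grip_width: 0.0425
time_s: 5.03
position: [0.4511, -0.0878, 0.1589]
tool_rot: [[-0.87, -0.0, -0.493], [0.493, 0.0, -0.87], [0.0, -1.0, -0.0]]
ft_force: [0.1, -0.1, 0.1]
grip_width: 0.0427
time_s: 5.2
position: [0.4513, -0.0881, 0.1593]
tool_rot: [[-0.86, -0.001, -0.51], [0.51, 0.001, -0.86], [0.001, -1.0, -0.0]]
ft_force: [0.2, 0.2, -0.3]
grip_width: 0.0425
[ 0.45127177 -0.08806794  0.15934556] [[-8.60239210e-01 -7.92654332e-04 -5.09890059e-01]
 [ 5.09889797e-01  5.19502862e-04 -8.60239574e-01]
 [ 9.46761971e-04 -9.99999551e-01 -4.27303760e-05]] [-2.58532394e+01  1.70921628e+01  9.48520261e+01  7.52441403e-03
  6.81096612e+01  9.48004578e+01] [ 0.01150153 -0.00563734 -0.03550467]
```

View pics/w2.png

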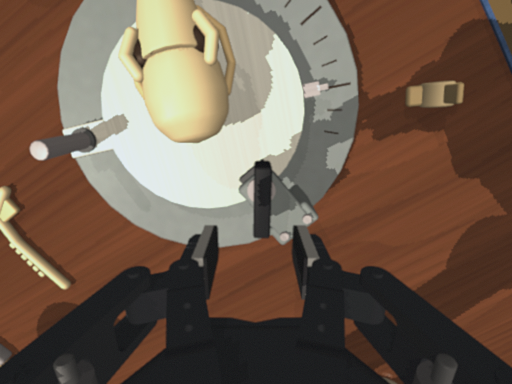

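```bash
python3 -m pendant '[[[0.04,-0.19,0],0,0.5],[[0,0,-0.4],0,0.5],[[0,0,-0.4],0,0.5],[[0,0,-0.4],0,0.5],[[0,0,-0.4],0,0.5],[[0,0,-0.4],0,0.5],[[0,0,-0.3],0,0.5],[[0,0,0],0,0.5]]'
python3 - <<'E'
from h import *
s=env.observe(); p,d=env.get_image("wrist"); print(s["position"],s["ft_force"],s["wrist_torque"])
cv2.imwrite("pics/w3.png",p[:,:,::-1])
E
```

```text
time_s: 5.92
position: [0.4524, -0.0946, 0.0894]
tool_rot: [[-0.86, -0.002, -0.51], [0.51, 0.001, -0.86], [0.002, -1.0, 0.0]]
ft_force: [0.0, -0.1, -0.5]
grip_width: 0.0429
[ 0.45243611 -0.09458842  0.08940096] [ 0.03797596 -0.05329818 -0.48134284] [ 0.02088205 -0.03106397 -0.0066636 ]
```

View pics/w3.png

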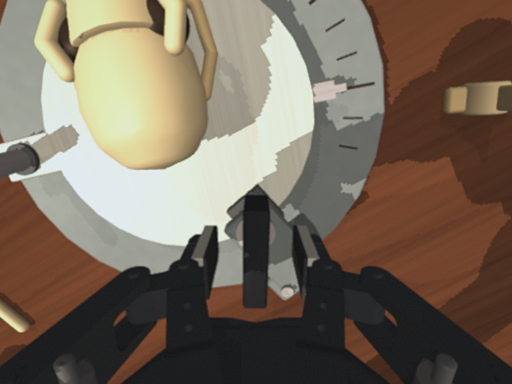

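```bash
python3 -m pendant '[[[0,0,0],0,0],[[0,0,0],0,0],[[0,0,0],0,0],[[0,0,0],0,0],[[0,0,0],0,0],[[0,0,0],0,0]]' 60
python3 - <<'E'
from h import *
s=env.observe(); print(s["position"],s["ft_force"],s["wrist_torque"],s["q"])
E
```

```text
time_s: 6.47
position: [0.4531, -0.0951, 0.0912]
tool_rot: [[-0.859, 0.001, -0.511], [0.511, -0.001, -0.859], [-0.002, -1.0, 0.001]]
ft_force: [-2.6, -2.3, 6.0]
grip_width: 0.0123
[ 0.45308254 -0.09507737  0.09123077] [-2.58613939 -2.31944043  5.97489317] [-0.44073537  0.45926047 -0.22119579] [-2.65306201e+01  2.28049985e+01  9.99649615e+01 -4.88017190e-02
  5.71316585e+01  9.42362206e+01]
```

```bash
python3 -m pendant '[[[0,0,0.06],0,0],[[0,0,0],0,0]]' 60
python3 - <<'E'
from h import *
s=env.observe(); print(s["position"],s["ft_force"],s["wrist_torque"],s["q"])
E
```

```text
time_s: 6.63
position: [0.453, -0.095, 0.0914]
tool_rot: [[-0.859, 0.0, -0.511], [0.511, -0.001, -0.859], [-0.0, -1.0, 0.0]]
ft_force: [3.6, -5.5, -14.6]
grip_width: 0.0122
[ 0.45297424 -0.09502827  0.09138188] [  3.58841728  -5.49966029 -14.61485732] [-0.82166468 -0.62351439 -0.20994967] [-2.65396559e+01  2.28102493e+01  9.99188672e+01 -3.12304821e-02
  5.72569926e+01  9.42336261e+01]
```

```bash
cat > o.py <<'E'
from h import *
s=env.observe(); R=s["tool_rot"]
print("t%.2f yaw %.2f pos %s F %s T %s w %.4f q6 %.1f qv6 %.0f"%(s["time_s"],np.degrees(np.arctan2(R[1,2],R[0,2])),s["position"].round(4),s["ft_force"].round(1),s["wrist_torque"].round(3),s["grip_width"],s["q"][5],s["qvel"][5]))
E
python3 -m pendant '[[[0,0,-0.04],0,0],[[0,0,0],0.4,0],[[0,0,0],0.4,0]]' >/dev/null; python3 o.py
python3 -m pendant '[[[0,0,0],0.4,0],[[0,0,0],0.4,0]]' >/dev/null; python3 o.py
python3 -m pendant '[[[0,0,0],0.4,0],[[0,0,0],0.4,0]]' >/dev/null; python3 o.py
python3 -m pendant '[[[0,0,0],0.4,0],[[0,0,0],0.4,0]]' >/dev/null; python3 o.py
python3 -m pendant '[[[0,0,0],0.4,0],[[0,0,0],0.4,0]]' >/dev/null; python3 o.py
python3 -m pendant '[[[0,0,0],0.4,0],[[0,0,0],0.4,0]]' >/dev/null; python3 o.py
```

```text
t6.88 yaw -116.68 pos [ 0.4531 -0.095   0.0913] F [-0.  -4.7 -0.6] T [-0.581  0.122 -0.373] w 0.0117 q6 90.2 qv6 -24
t7.05 yaw -112.68 pos [ 0.4531 -0.0949  0.0913] F [ 0.2 -2.9 -0.7] T [-0.544  0.076 -0.413] w 0.0118 q6 86.2 qv6 -24
t7.22 yaw -108.68 pos [ 0.4531 -0.0949  0.0913] F [-0.5 -1.7 -0.8] T [-0.486 -0.015 -0.414] w 0.0115 q6 82.2 qv6 -24
t7.38 yaw -104.69 pos [ 0.4531 -0.0948  0.0913] F [-0.1 -3.1 -0.9] T [-0.417 -0.005 -0.455] w 0.0119 q6 78.2 qv6 -24
t7.55 yaw -100.69 pos [ 0.4532 -0.0947  0.0913] F [ 0.7 -2.6 -0.5] T [-0.281 -0.012 -0.53 ] w 0.0116 q6 74.2 qv6 -24
t7.72 yaw -96.69 pos [ 0.4532 -0.0947  0.0913] F [ 0.7 -2.4 -1.3] T [-0.22  -0.05  -0.538] w 0.0116 q6 70.2 qv6 -24
```

```bash
python3 -m pendant '[[[0,0,0],0.4,0],[[0,0,0],0.4,0]]' >/dev/null; python3 o.py
python3 -m pendant '[[[0,0,0],0.4,0],[[0,0,0],0.4,0]]' >/dev/null; python3 o.py
python3 -m pendant '[[[0,0,0],0.4,0],[[0,0,0],0.4,0]]' >/dev/null; python3 o.py
python3 -m pendant '[[[0,0,0],0.4,0],[[0,0,0],0.4,0]]' >/dev/null; python3 o.py
python3 -m pendant '[[[0,0,0],0.4,0],[[0,0,0],0.4,0]]' >/dev/null; python3 o.py
python3 -m pendant '[[[0,0,0],0.4,0],[[0,0,0],0.4,0]]' >/dev/null; python3 o.py
python3 -m pendant '[[[0,0,0],0.4,0],[[0,0,0],0.4,0]]' >/dev/null; python3 o.py
python3 -m pendant '[[[0,0,0],0.4,0],[[0,0,0],0.4,0]]' >/dev/null; python3 o.py
```

```text
t7.88 yaw -92.70 pos [ 0.4532 -0.0946  0.0913] F [ 0.2 -2.2  0.3] T [-0.158 -0.111 -0.536] w 0.0120 q6 66.2 qv6 -24
t8.05 yaw -88.69 pos [ 0.4532 -0.0945  0.0913] F [ 0.3 -0.9 -0.4] T [-0.118 -0.082 -0.524] w 0.0117 q6 62.2 qv6 -24
t8.22 yaw -84.70 pos [ 0.4532 -0.0945  0.0913] F [ 0.8 -0.2 -0.2] T [-0.029 -0.127 -0.532] w 0.0116 q6 58.2 qv6 -24
t8.38 yaw -80.70 pos [ 0.4532 -0.0944  0.0913] F [0.1 0.3 0.2] T [ 0.03  -0.076 -0.538] w 0.0119 q6 54.2 qv6 -24
t8.55 yaw -76.70 pos [ 0.4531 -0.0943  0.0913] F [1.9 0.6 0.3] T [ 0.074 -0.115 -0.55 ] w 0.0116 q6 50.2 qv6 -24
t8.72 yaw -72.70 pos [ 0.4531 -0.0943  0.0913] F [0.7 1.1 0.4] T [ 0.146 -0.13  -0.617] w 0.0116 q6 46.2 qv6 -24
t8.88 yaw -68.71 pos [ 0.4531 -0.0942  0.0913] F [ 0.9  1.6 -0.7] T [ 0.239 -0.129 -0.55 ] w 0.0119 q6 42.2 qv6 -24
t9.05 yaw -64.70 pos [ 0.4531 -0.0941  0.0913] F [ 0.5  1.7 -0.1] T [ 0.291 -0.145 -0.544] w 0.0118 q6 38.2 qv6 -24
```

```bash
python3 -m pendant '[[[0,0,0],0,0.5],[[0,0,0],0,0.5],[[0,0,0],0,0.5],[[0,0,0],0,0.5],[[0,0,0.5],0,0.5],[[0,0,0.8],0,0.5],[[0,0,0.8],0,0.5],[[0,0,0.9],0,0.5]]'
python3 -m pendant '[[[0.5,0.5,0],1,0.5],[[0.5,0.5,0],1,0.5],[[0.5,0.5,0],1,0.5],[[0.5,0.5,0],1,0.5],[[0.5,0.5,0],1,0.5],[[0.5,0.5,0],1,0.5],[[0.5,0.5,0],1,0.5],[[0.5,0.5,0],1,0.5],[[0,0.2,0],1,0.5],[[0,0,0],0.1,0.5],[[0,0,0],0,0.5]]'
python3 - <<'E'
from h import *
s=env.observe(); p,d=env.get_image("wrist"); print(s["position"],s["q"])
cv2.imwrite("pics/w4.png",p[:,:,::-1]);np.savez("w4.npz",pos=s["position"],R=s["tool_rot"],p=p,d=d)
pp,dd=env.get_image("top");cv2.imwrite("pics/topz4.png",cv2.resize(pp[140:255,205:350,::-1],None,fx=5,fy=5,interpolation=cv2.INTER_CUBIC))
E
```

```text
time_s: 9.72
position: [0.4524, -0.0943, 0.1816]
tool_rot: [[-0.905, -0.001, 0.426], [-0.426, 0.001, -0.905], [0.001, -1.0, -0.001]]
ft_force: [1.3, 0.5, -1.0]
grip_width: 0.0425
time_s: 10.63
position: [0.5726, 0.0316, 0.1807]
tool_rot: [[-0.331, -0.001, 0.944], [-0.944, -0.0, -0.331], [0.0, -1.0, -0.001]]
ft_force: [0.3, -0.3, 0.1]
grip_width: 0.0426
[0.57261475 0.03157121 0.18073552] [-8.66305337e+00  2.64509835e+01  7.53806722e+01 -9.05087450e-03
  7.82002062e+01  1.06615643e+01]
```

View pics/w4.png

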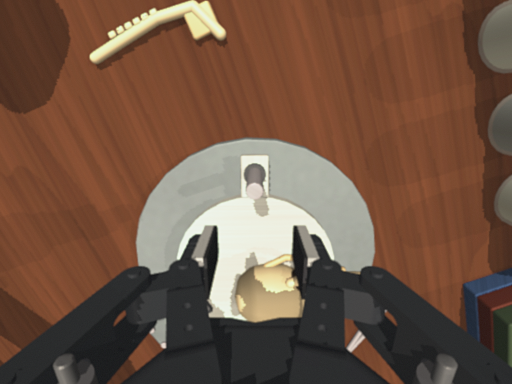

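View pics/topz4.png

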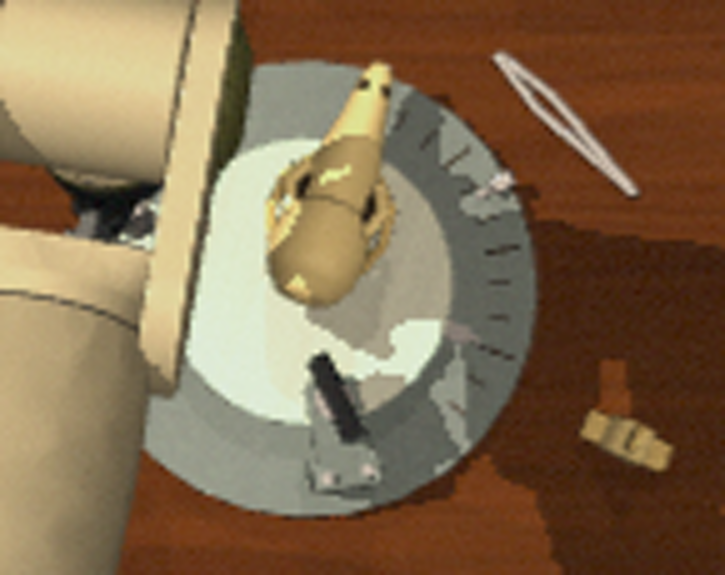

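```bash
python3 -m pendant '[[[0,0,-0.7],0,0.5],[[0,0,-0.7],0,0.5],[[0,0,-0.7],0,0.5],[[0,0,-0.7],0,0.5],[[0,0,-0.7],0,0.5],[[0,0,-0.26],0,0.5],[[0,0,0],0,0.5],[[0,0,0],0,0],[[0,0,0],0,0],[[0,0,0],0,0],[[0,0,0],0,0],[[0,0,0],0,0]]' 20
python3 o.py
```

```text
time_s: 11.73
position: [0.5734, 0.0313, 0.0695]
tool_rot: [[-0.33, 0.002, 0.944], [-0.944, -0.001, -0.33], [-0.0, -1.0, 0.002]]
ft_force: [-0.3, -1.3, 6.2]
grip_width: 0.0151
t11.73 yaw -19.25 pos [0.5734 0.0313 0.0695] F [-0.3 -1.3  6.2] T [-0.042  0.259  0.002] w 0.0151 q6 10.6 qv6 0
```

```bash
python3 -m pendant '[[[-0.165,0.05,0],0.5,0],[[-0.165,0.05,0],0.5,0]]'; python3 o.py
```

```text
time_s: 11.9
position: [0.5641, 0.0342, 0.0696]
tool_rot: [[-0.245, 0.004, 0.97], [-0.97, -0.001, -0.245], [-0.0, -1.0, 0.004]]
ft_force: [0.5, -0.8, 5.9]
grip_width: 0.0152
t11.90 yaw -14.15 pos [0.5641 0.0342 0.0696] F [ 0.5 -0.8  5.9] T [-0.215  0.002 -0.089] w 0.0152 q6 5.6 qv6 -29
```

```bash
python3 -m pendant '[[[-0.338,0.07,0],1,0],[[-0.343,0.04,0],1,0],[[-0.345,0.01,0],1,0],[[-0.344,-0.02,0],1,0],[[-0.341,-0.05,0],1,0],[[-0.336,-0.08,0],1,0],[[-0.328,-0.108,0],1,0],[[-0.317,-0.136,0],1,0],[[0,0,0],0,0]]'; python3 o.py
python3 - <<'E'
from h import *
s=env.observe(); p,d=env.get_image("wrist"); print(s["position"],s["q"])
cv2.imwrite("pics/w5.png",p[:,:,::-1]);np.savez("w5.npz",pos=s["position"],R=s["tool_rot"],p=p,d=d)
pp,dd=env.get_image("top");cv2.imwrite("pics/topz5.png",cv2.resize(pp[140:255,205:350,::-1],None,fx=5,fy=5,interpolation=cv2.INTER_CUBIC))
pp,dd=env.get_image("scene");cv2.imwrite("pics/scz5.png",cv2.resize(pp[165:265,195:320,::-1],None,fx=6,fy=6,interpolation=cv2.INTER_CUBIC))
E
```

```text
time_s: 12.65
position: [0.4818, 0.026, 0.0695]
tool_rot: [[0.439, 0.002, 0.899], [-0.899, -0.0, 0.439], [0.001, -1.0, 0.002]]
ft_force: [-1.6, 2.8, 7.8]
grip_width: 0.0155
t12.65 yaw 26.01 pos [0.4818 0.026  0.0695] F [-1.6  2.8  7.8] T [0.366 0.328 0.112] w 0.0155 q6 -37.0 qv6 8
[0.48177504 0.02600145 0.06951303] [-1.10091335e+01  2.62894634e+01  9.84729641e+01  6.87382424e-03
  5.51049350e+01 -3.70269685e+01]
```

View pics/topz5.png

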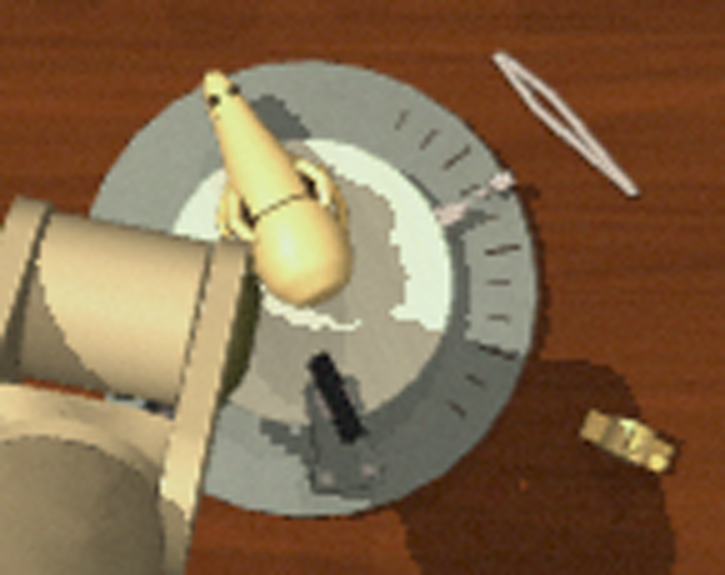

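View pics/scz5.png

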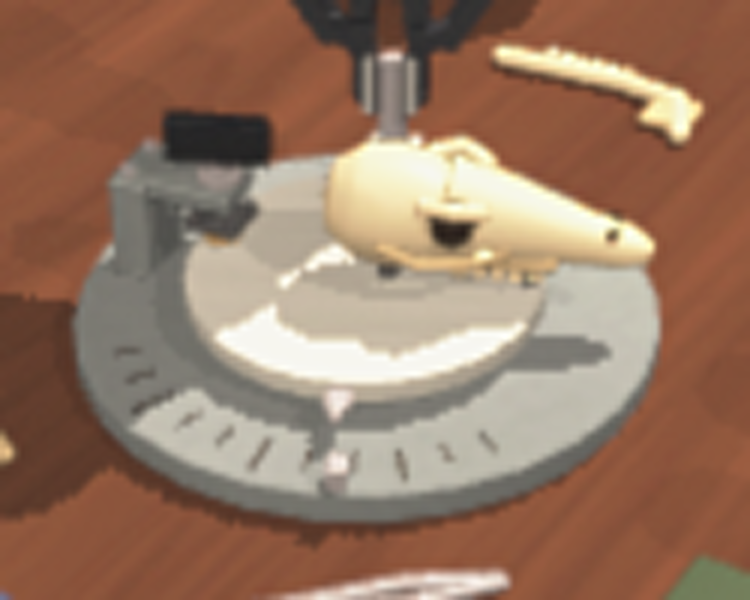

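View pics/w5.png

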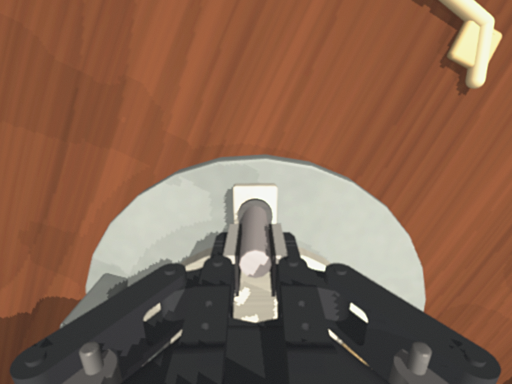

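Run:
```python
from h import *
pp,dd=env.get_image("top");cv2.imwrite("pics/topz6.png",cv2.resize(pp[165:195,285:315,::-1],None,fx=20,fy=20,interpolation=cv2.INTER_CUBIC))
pp,dd=env.get_image("scene");cv2.imwrite("pics/scz6.png",cv2.resize(pp[220:255,230:270,::-1],None,fx=16,fy=16,interpolation=cv2.INTER_CUBIC))
for n,(o,zz) in dict(top=((285,165),20),scene=((230,220),16)).items():
  for y in (24,26,28,30):
    a=np.radians(y-90); P=[np.array([.5344+r*np.cos(a),-.0807+r*np.sin(a),z]) for r,z in((.1,.038),(.119,.038),(.129,.03),(.15,.032))]
    print(n,y,[((proj(n,X)-o+.5)*zz).round(0).tolist() for X in P])
```

```text
top 24 [[190.0, 384.0], [294.0, 338.0], [343.0, 323.0], [459.0, 271.0]]
top 26 [[181.0, 365.0], [284.0, 316.0], [331.0, 298.0], [445.0, 243.0]]
top 28 [[171.0, 346.0], [272.0, 294.0], [319.0, 275.0], [430.0, 215.0]]
top 30 [[161.0, 328.0], [260.0, 272.0], [305.0, 251.0], [415.0, 188.0]]
scene 24 [[329.0, 172.0], [311.0, 235.0], [303.0, 304.0], [282.0, 369.0]]
scene 26 [[348.0, 173.0], [334.0, 237.0], [328.0, 306.0], [311.0, 371.0]]
scene 28 [[367.0, 174.0], [357.0, 238.0], [352.0, 308.0], [340.0, 373.0]]
scene 30 [[386.0, 175.0], [380.0, 239.0], [377.0, 308.0], [370.0, 374.0]]
```

View pics/topz6.png

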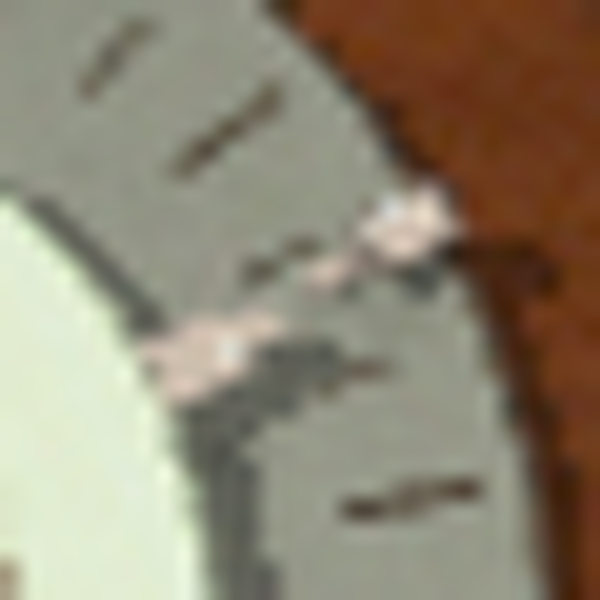

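View pics/scz6.png

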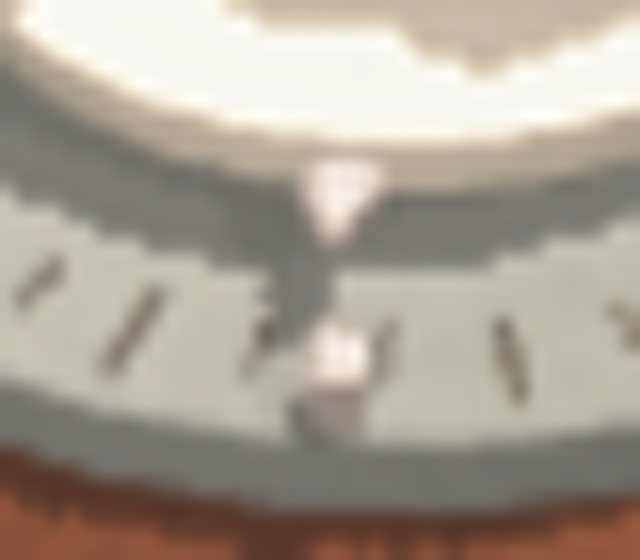

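```bash
python3 -m pendant '[[[-0.062,-0.031,0],0.2,0],[[-0.062,-0.031,0],0.2,0],[[0,0,0],0,0],[[0,0,0],0,0],[[0,0,0],0,0]]'; python3 o.py
python3 -m pendant '[[[0,0,0],0,0.4],[[0,0,0],0,0.4],[[0,0,0],0,0.4],[[0,0,0],0,0.4],[[0,0,0.7],0,0.4],[[0,0,0.8],0,0.4],[[0,0,0.8],0,0.4],[[0,0,0.8],0,0.4],[[0,0,0.6],0,0.4],[[0,0,0],0,0.5]]'; python3 o.py
python3 - <<'E'
from h import *
s=env.observe(); p,d=env.get_image("wrist"); print(s["position"],s["q"])
cv2.imwrite("pics/w7.png",p[:,:,::-1]);np.savez("w7.npz",pos=s["position"],R=s["tool_rot"],p=p,d=d)
pp,dd=env.get_image("top");cv2.imwrite("pics/topz7.png",cv2.resize(pp[165:195,285:315,::-1],None,fx=20,fy=20,interpolation=cv2.INTER_CUBIC))
pp,dd=env.get_image("scene");cv2.imwrite("pics/scz7.png",cv2.resize(pp[220:255,230:270,::-1],None,fx=16,fy=16,interpolation=cv2.INTER_CUBIC))
E
```

```text
time_s: 13.32
position: [0.479, 0.0246, 0.0695]
tool_rot: [[0.466, 0.002, 0.885], [-0.885, 0.0, 0.466], [0.001, -1.0, 0.002]]
ft_force: [-2.7, 2.0, 10.0]
grip_width: 0.0152
t13.32 yaw 27.77 pos [0.479  0.0246 0.0695] F [-2.7  2.  10. ] T [0.366 0.339 0.081] w 0.0152 q6 -39.0 qv6 0
time_s: 14.15
position: [0.4798, 0.0242, 0.1824]
tool_rot: [[0.466, 0.006, 0.885], [-0.885, -0.001, 0.466], [0.004, -1.0, 0.005]]
ft_force: [0.7, -0.2, 0.1]
grip_width: 0.0427
t14.15 yaw 27.76 pos [0.4798 0.0242 0.1824] F [ 0.7 -0.2  0.1] T [-0.039 -0.025 -0.045] w 0.0427 q6 -39.0 qv6 0
[0.47983525 0.02415298 0.18235972] [-1.12734193e+01  1.73419181e+01  9.00091370e+01 -2.21323109e-03
  7.22839391e+01 -3.90367686e+01]
```

View pics/topz7.png

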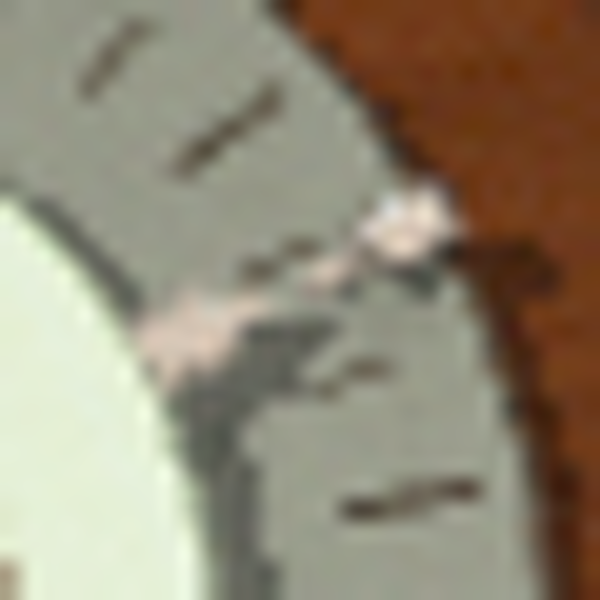

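View pics/scz7.png

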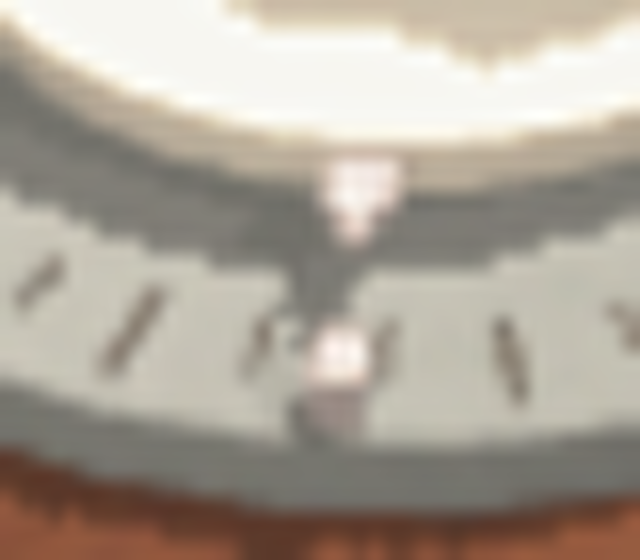

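View pics/w7.png

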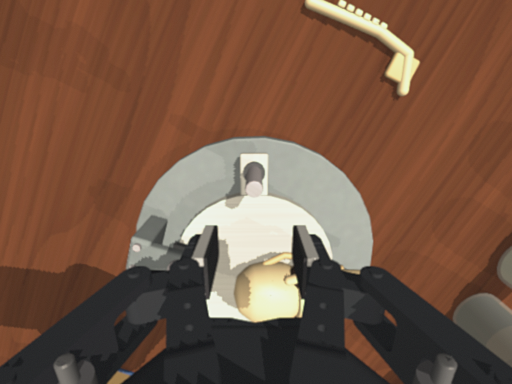

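```bash
python3 -m pendant '[[[-0.075,-0.33,0],-1,0.5],[[-0.075,-0.33,0],-1,0.5],[[-0.075,-0.33,0],-1,0.5],[[-0.075,-0.33,0],-1,0.5],[[-0.075,-0.33,0],-1,0.5],[[-0.075,-0.33,0],-1,0.5],[[-0.075,-0.33,0],-1,0.5],[[-0.075,-0.33,0],-1,0.5],[[-0.075,-0.33,0],-1,0.5],[[-0.075,-0.33,0],-1,0.5],[[-0.07,-0.33,0],-1,0.5],[[-0.07,-0.33,0],-1,0.5]]'
python3 -m pendant '[[[0,0,0],-1,0.5],[[0,0,0],-1,0.5],[[0,0,0],-1,0.5],[[0,0,0],-1,0.5],[[0,0,0],-1,0.5],[[0,0,0],-1,0.5],[[0,0,0],-0.5,0.5],[[0,0,0],0,0.5]]'; python3 o.py
python3 - <<'E'
from h import *
s=env.observe(); p,d=env.get_image("wrist")
cv2.imwrite("pics/w8.png",p[:,:,::-1])
E
```

```text
time_s: 15.3
position: [0.4511, -0.0947, 0.1777]
tool_rot: [[-0.537, -0.003, 0.843], [-0.843, 0.001, -0.537], [0.0, -1.0, -0.003]]
ft_force: [0.0, 0.0, 0.4]
grip_width: 0.0428
time_s: 15.97
position: [0.4513, -0.0942, 0.1778]
tool_rot: [[-0.905, -0.002, 0.425], [-0.425, 0.001, -0.905], [0.002, -1.0, -0.002]]
ft_force: [-0.1, 0.0, -0.1]
grip_width: 0.0427
t15.97 yaw -64.83 pos [ 0.4513 -0.0942  0.1778] F [-0.1  0.  -0.1] T [ 0.03   0.051 -0.019] w 0.0427 q6 38.3 qv6 -5
```

View pics/w8.png

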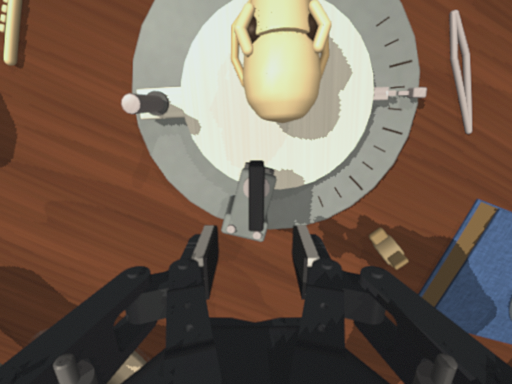

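```bash
python3 -m pendant '[[[0.05,0,-0.5],0,0.5],[[0,0,-0.5],0,0.5],[[0,0,-0.5],0,0.5],[[0,0,-0.5],0,0.5],[[0,0,-0.5],0,0.5],[[0,0,-0.38],0,0.5],[[0,0,0],0,0.5]]'; python3 o.py
python3 -m pendant '[[[0,0,0],0,0],[[0,0,0],0,0],[[0,0,0],0,0],[[0,0,0],0,0],[[0,0,0],0,0]]' 60; python3 o.py
```

```text
time_s: 16.6
position: [0.452, -0.0938, 0.0904]
tool_rot: [[-0.904, -0.005, 0.428], [-0.428, 0.002, -0.904], [0.003, -1.0, -0.004]]
ft_force: [-0.5, 0.8, -0.4]
grip_width: 0.0428
t16.60 yaw -64.65 pos [ 0.452  -0.0938  0.0904] F [-0.5  0.8 -0.4] T [-0.008  0.025  0.002] w 0.0428 q6 38.2 qv6 0
time_s: 17.02
position: [0.4533, -0.0941, 0.0934]
tool_rot: [[-0.905, 0.001, 0.426], [-0.426, 0.0, -0.905], [-0.001, -1.0, 0.0]]
ft_force: [-2.6, 3.7, 5.7]
grip_width: 0.0119
t17.02 yaw -64.76 pos [ 0.4533 -0.0941  0.0934] F [-2.6  3.7  5.7] T [ 0.628  0.28  -0.395] w 0.0119 q6 38.3 qv6 -0
```

```bash
python3 -m pendant '[[[0,0,0],-0.4,0],[[0,0,0],-0.4,0]]' >/dev/null; python3 o.py
python3 -m pendant '[[[0,0,0],-0.4,0],[[0,0,0],-0.4,0]]' >/dev/null; python3 o.py
python3 -m pendant '[[[0,0,0],-0.4,0],[[0,0,0],-0.4,0]]' >/dev/null; python3 o.py
python3 -m pendant '[[[0,0,0],-0.4,0],[[0,0,0],-0.4,0]]' >/dev/null; python3 o.py
python3 -m pendant '[[[0,0,0],-0.4,0],[[0,0,0],-0.4,0]]' >/dev/null; python3 o.py
python3 -m pendant '[[[0,0,0],-0.4,0],[[0,0,0],-0.4,0]]' >/dev/null; python3 o.py
python3 -m pendant '[[[0,0,0],-0.4,0],[[0,0,0],-0.4,0]]' >/dev/null; python3 o.py
python3 -m pendant '[[[0,0,0],-0.4,0],[[0,0,0],-0.4,0]]' >/dev/null; python3 o.py
python3 -m pendant '[[[0,0,0],-0.4,0],[[0,0,0],-0.4,0]]' >/dev/null; python3 o.py
python3 -m pendant '[[[0,0,0],-0.4,0],[[0,0,0],-0.4,0]]' >/dev/null; python3 o.py
python3 -m pendant '[[[0,0,0],-0.4,0],[[0,0,0],-0.4,0]]' >/dev/null; python3 o.py
python3 -m pendant '[[[0,0,0],-0.4,0],[[0,0,0],-0.4,0]]' >/dev/null; python3 o.py
python3 -m pendant '[[[0,0,0],-0.4,0],[[0,0,0],-0.4,0]]' >/dev/null; python3 o.py
```

```text
t17.18 yaw -68.73 pos [ 0.4533 -0.0941  0.0934] F [-0.9  4.7  5.6] T [0.604 0.267 0.47 ] w 0.0117 q6 42.3 qv6 24
t17.35 yaw -72.74 pos [ 0.4534 -0.0943  0.0934] F [-1.1  3.6  5.5] T [0.475 0.202 0.465] w 0.0118 q6 46.3 qv6 24
t17.52 yaw -76.73 pos [ 0.4534 -0.0943  0.0934] F [-1.6  2.9  4.7] T [0.456 0.259 0.451] w 0.0116 q6 50.3 qv6 24
t17.68 yaw -80.73 pos [ 0.4534 -0.0944  0.0934] F [-1.6  2.5  4.3] T [0.328 0.264 0.542] w 0.0116 q6 54.3 qv6 24
t17.85 yaw -84.74 pos [ 0.4534 -0.0945  0.0934] F [-1.8  1.8  4.8] T [0.346 0.29  0.468] w 0.0118 q6 58.3 qv6 24
t18.02 yaw -88.73 pos [ 0.4534 -0.0946  0.0934] F [-0.3  1.2  4.9] T [0.149 0.263 0.52 ] w 0.0119 q6 62.3 qv6 24
t18.18 yaw -92.73 pos [ 0.4534 -0.0946  0.0934] F [-2.6  1.1  4.6] T [0.174 0.291 0.508] w 0.0120 q6 66.3 qv6 24
t18.35 yaw -96.73 pos [ 0.4534 -0.0948  0.0934] F [-1.5  0.8  5.4] T [0.07  0.342 0.579] w 0.0118 q6 70.3 qv6 24
t18.52 yaw -100.72 pos [ 0.4534 -0.0948  0.0934] F [-1.9 -0.9  5.1] T [-0.004  0.387  0.517] w 0.0116 q6 74.3 qv6 24
t18.68 yaw -104.72 pos [ 0.4534 -0.0949  0.0934] F [-2.7 -0.9  5.5] T [-0.153  0.381  0.58 ] w 0.0117 q6 78.3 qv6 24
t18.85 yaw -108.71 pos [ 0.4533 -0.095   0.0934] F [-2.5 -1.2  4.6] T [-0.177  0.449  0.647] w 0.0116 q6 82.3 qv6 24
t19.02 yaw -112.71 pos [ 0.4534 -0.0951  0.0934] F [-2.8 -1.3  4.3] T [-0.282  0.515  0.62 ] w 0.0117 q6 86.3 qv6 24
t19.18 yaw -116.70 pos [ 0.4533 -0.0951  0.0934] F [-2.8 -1.3  5.1] T [-0.339  0.501  0.616] w 0.0120 q6 90.3 qv6 24
```

```bash
python3 -m pendant '[[[0,0,0],-0.4,0]]' >/dev/null; python3 o.py
python3 -m pendant '[[[0,0,0],-0.4,0]]' >/dev/null; python3 o.py
python3 -m pendant '[[[0,0,0],-0.4,0]]' >/dev/null; python3 o.py
python3 -m pendant '[[[0,0,0],-0.4,0]]' >/dev/null; python3 o.py
python3 -m pendant '[[[0,0,0],-0.4,0]]' >/dev/null; python3 o.py
python3 -m pendant '[[[0,0,0],-0.4,0]]' >/dev/null; python3 o.py
python3 -m pendant '[[[0,0,0],-0.4,0]]' >/dev/null; python3 o.py
python3 -m pendant '[[[0,0,0],-0.4,0]]' >/dev/null; python3 o.py
```

```text
t19.27 yaw -118.70 pos [ 0.4533 -0.0952  0.0934] F [-2.9 -2.7  5. ] T [-0.382  0.576  0.676] w 0.0123 q6 92.3 qv6 24
t19.35 yaw -120.69 pos [ 0.4533 -0.0952  0.0934] F [-4.  -3.1  5.6] T [-0.414  0.597  0.714] w 0.0120 q6 94.3 qv6 24
t19.43 yaw -122.70 pos [ 0.4533 -0.0952  0.0934] F [-4.3 -3.2  4.1] T [-0.478  0.594  0.683] w 0.0116 q6 96.3 qv6 24
t19.52 yaw -124.69 pos [ 0.4532 -0.0953  0.0934] F [-3.6 -4.   4.6] T [-0.519  0.607  0.706] w 0.0119 q6 98.3 qv6 24
t19.60 yaw -126.69 pos [ 0.4532 -0.0953  0.0934] F [-3.3 -3.7  5.7] T [-0.593  0.657  0.74 ] w 0.0115 q6 100.3 qv6 24
t19.68 yaw -128.68 pos [ 0.4532 -0.0953  0.0934] F [-3.9 -4.2  4.7] T [-0.616  0.684  0.721] w 0.0117 q6 102.3 qv6 24
t19.77 yaw -130.69 pos [ 0.4532 -0.0954  0.0934] F [-4.2 -3.9  5.5] T [-0.596  0.689  0.749] w 0.0119 q6 104.3 qv6 24
t19.85 yaw -132.68 pos [ 0.4531 -0.0954  0.0934] F [-3.2 -4.   5.4] T [-0.69   0.792  0.754] w 0.0120 q6 106.3 qv6 24
```

Run:
```python
import numpy as np
from scipy.optimize import least_squares
a=-np.array([-68.73,-72.74,-76.73,-80.73,-84.74,-88.73,-92.73,-96.73,-100.72,-104.72,-108.71,-112.71,-116.7,-118.7,-120.69,-122.7,-124.69,-126.69,-128.68,-130.69,-132.68])
t=np.array([.47,.465,.451,.542,.468,.52,.508,.579,.517,.58,.647,.62,.616,.676,.714,.683,.706,.74,.721,.749,.754])
f=lambda p:p[0]+np.radians(.39*np.maximum(0,a-p[1]))-t
r=least_squares(f,[.5,95]);c=np.linalg.inv(r.jac.T@r.jac)*(r.fun@r.fun)/(len(a)-2)
print(r.x,np.sqrt(np.diag(c)),r.fun.std())
f2=lambda b:.5+np.radians(.39*np.maximum(0,a-b[0]))-t
r=least_squares(f2,[95]);print("base .5",r.x)
f3=lambda b:.515+np.radians(.39*np.maximum(0,a-b[0]))-t
r=least_squares(f3,[95]);print("base .515",r.x)
```

```text
[ 0.486      91.22140783] [0.01206726 2.09763933] 0.028115871703525717
base .5 [93.4012849]
base .515 [95.60496873]
```

```bash
python3 -m pendant '[[[0,0,0],-0.2,0]]' >/dev/null; python3 o.py
python3 -m pendant '[[[0,0,0],-0.2,0]]' >/dev/null; python3 o.py
python3 -m pendant '[[[0,0,0],-0.2,0]]' >/dev/null; python3 o.py
python3 -m pendant '[[[0,0,0],-0.2,0]]' >/dev/null; python3 o.py
python3 - <<'E'
from h import *
s=env.observe(); p,d=env.get_image("wrist")
cv2.imwrite("pics/w9.png",p[:,:,::-1])
E
```

```text
t19.93 yaw -133.69 pos [ 0.4531 -0.0954  0.0934] F [-4.2 -4.6  6.3] T [-0.635  0.764  0.85 ] w 0.0123 q6 107.3 qv6 11
t20.02 yaw -134.63 pos [ 0.4531 -0.0955  0.0934] F [-4.9 -4.2  5.1] T [-0.697  0.776  0.786] w 0.0114 q6 108.2 qv6 12
t20.10 yaw -135.63 pos [ 0.4531 -0.0955  0.0934] F [-4.5 -4.3  5.4] T [-0.624  0.787  0.8  ] w 0.0116 q6 109.2 qv6 12
t20.18 yaw -136.63 pos [ 0.4531 -0.0955  0.0934] F [-5.  -4.6  5.8] T [-0.697  0.811  0.796] w 0.0116 q6 110.2 qv6 12
```

View pics/w9.png

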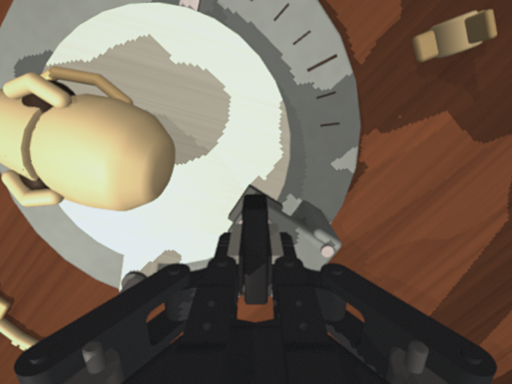

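```bash
python3 -m pendant '[[[0,0,0],0,0.4],[[0,0,0],0,0.5],[[0,0,0],0,0.5],[[0,0,0],0,0.5],[[0,0,0],0,0.5],[[0,0,0.5],0,0.5],[[0,0,0.8],0,0.5],[[0,0,0.8],0,0.5],[[0,0,0.9],0,0.5],[[0,0,0],0,0.5]]'; python3 o.py
python3 - <<'E'
from h import *
s=env.observe(); p,d=env.get_image("wrist")
cv2.imwrite("pics/w10.png",p[:,:,::-1])
pp,dd=env.get_image("top");cv2.imwrite("pics/topz10.png",cv2.resize(pp[165:195,285:315,::-1],None,fx=20,fy=20,interpolation=cv2.INTER_CUBIC))
pp,dd=env.get_image("scene");cv2.imwrite("pics/sc10.png",pp[:,:,::-1]);cv2.imwrite("pics/scz10.png",cv2.resize(pp[220:255,230:270,::-1],None,fx=16,fy=16,interpolation=cv2.INTER_CUBIC))
E
```

```text
time_s: 21.07
position: [0.455, -0.0951, 0.187]
tool_rot: [[-0.686, 0.007, -0.728], [0.728, -0.004, -0.686], [-0.008, -1.0, -0.003]]
ft_force: [0.6, -1.9, 0.0]
grip_width: 0.043
t21.07 yaw -136.72 pos [ 0.455  -0.0951  0.187 ] F [ 0.6 -1.9  0. ] T [ 0.046 -0.051 -0.076] w 0.0430 q6 110.3 qv6 -0
```

View pics/w10.png

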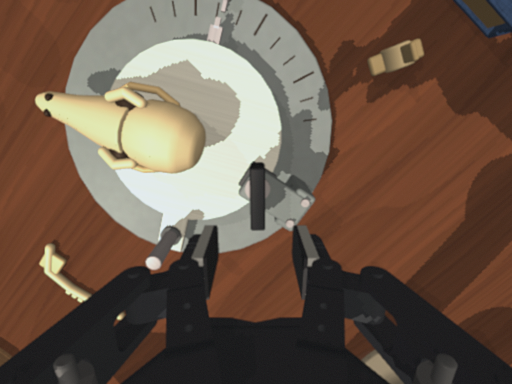

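View pics/topz10.png

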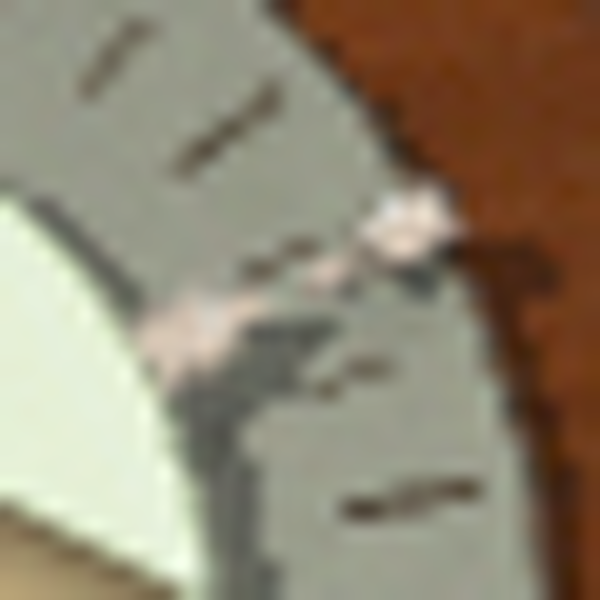

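View pics/scz10.png

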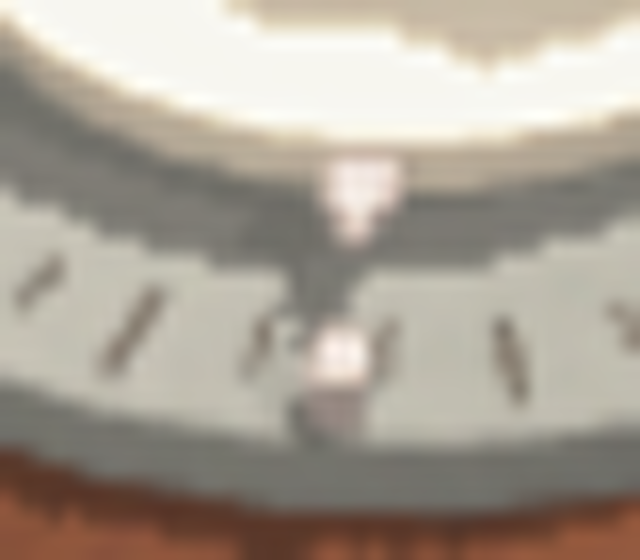

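View pics/sc10.png

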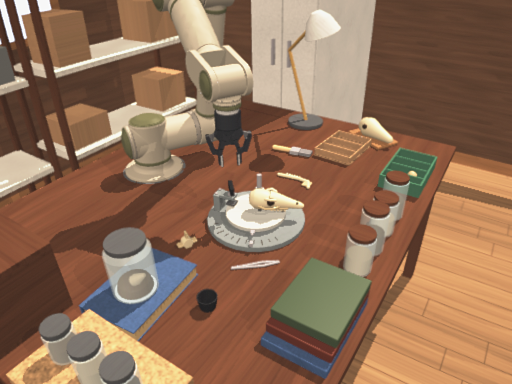

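```bash
python3 -c "
from rig import env
print(env.close_job(), env.observe()['time_s'])"
```

```text
the job is handed in; nothing more can be done
the job is handed in; nothing more can be done
```

I slackened the T-bar knob, swung the stage about 47° by its post, clamped it again and let go. I handed the job in at about 21 s, with the arm clear at 0.187 m.

- **Slackening:** I turned the knob about 56° counter-clockwise. The turning torque levelled off at about 0.54 N m, which showed the clamp was slack, with about 35° of margin.
- **Alignment:** in the top and scene views the pointer and tab agree to about 0.3°. The view did not change after clamping.
- **Tightening:** in the slack range the knob took about 0.49 N m to turn, and the last few readings were about 0.80 N m. That is about 0.31 N m more, and a fit to all the readings puts the knob 45° past the bite.
- **Uncertainty:** single torque readings scatter by about 0.03 N m. Depending on the slack level assumed, the spring share is 0.28 to 0.34 N m, inside the 0.25 to 0.36 band. One reading in free air after release was off by -0.08 N m; earlier ones ranged from 0.00 to -0.05. I did not follow it up.
- **Bystanders:** in the last scene picture they all looked to be in their starting places. I judged this by eye and did not measure it.

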